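Seat the trim on an arched tray edge with a spring-gauged roller carriage

ROBOT

A 7-joint arm with a two-finger parallel gripper is mounted at the origin on the work surface. World frame = base frame: x ahead of the robot, y to its left, z up, the work surface at z = 0. Lengths are in m, angles in rad, forces in N, time in s.
With the tool pointing down it reaches from about 0.425 to 0.875 m from the base axis. Payload 8.4 kg.
Tool frame: the origin (TCP) lies between the finger pads; the fingertips stand 8 mm ahead of it and the grasp point (between the pads) lies 11 mm behind it; z points along the fingers, y is the line along which they close (so a half turn about z gives the same grasp; the last joint's range is limited). The gripper opens to 87 mm and grips with 3 to 60 N. Pads are 19 mm wide; open, the fingers measure 117 mm over their backs; the gripper's body (75 mm by 190 mm) begins 51 mm behind the grasp point.
Start: joints at [-1.355, 0.333, 0.04, 1.465, -0.013, 1.343, -0.059], TCP at [0.201, 0.618, 0.231] pointing down, gripper open.
Joint ranges: [-2.58, 2.58], [-0.38, 2.09], [-1.3, 1.39], [0.25, 2.4], [-1.5, 4.64], [0.08, 2.09], [-2.65, 2.65]. Speed limits (rad/s): [2.22, 2.22, 2.79, 2.79, 3.14, 3.14, 3.14].

INTERFACE

Orientations are given as a rotation vector (axis times angle).
In Python, from rig import bot, cams gives the robot as it stands.
- The arm moves only by the tool servo_tool, never from a script. Its arguments are lists of equal length, an entry for each row: "hand": the finger opening in mm, from 0 to 87; "offset": the shift along the tool's x, y, z in mm, a list of three; "yaw": the turn about the tool's z in degrees. A call has 1 to 12 rows; each row is the pose to reach, as a shift and turn from the pose commanded when the call began, along the tool's axes at that moment; what a row does not reach only later rows make up. A row lasts 1/12 s, in which the tool goes at most 41.7 mm and 7.16 degrees, less where a joint would pass 70% of its speed; a pose out of reach is approached as far as the arm can. A call with a gripper value outside its range is refused whole. The fingers move at their own pace and stop on an object; the grip force is fixed at half the most. Time passes only in rows, so rows that repeat a pose let the fingers close. It gives the time, the measured TCP pose, the force, the opening and the grip force at its end, in the units of the state.
- bot.read_state(): the state, without advancing time (a new reading comes with each control period).
- cams.camera(name): name is "scene" or "top"; returns a dict with "frame" (420x560x3 uint8, red, green, blue), "mtx" (3x3 intrinsics, pixels), "cam_to_world" (4x4, takes a point from camera to world coordinates). Camera axes: x right, y down, z forward; pixel columns grow to the right and rows downward; lengths in m; the calibration is good to about 2 mm. A picture is of the moment at which its call begins. There is no depth.
- bot.sign_off(): hands the job in; it is judged then, once.
The state is a dict: "time_s": time; "joint_pos": joint angles; "qvel": joint speeds; "effort": joint torques, N m; "ee_pos": TCP position; "eef_rot": TCP orientation; "contact_force": force on the tool from outside, world axes, zero at the start; "moment": the same for the moment, N m; "width": opening from 0.0 (shut) to 1.0 (fully open); "grip_force": force on a finger pad.
Only numpy, scipy, OpenCV 4.12 (cv2) and the standard library are available. Lean on these libraries where they do the work, as an engineer would, in place of code of your own. Each camera call takes 0.05 s, during which the arm holds its last target. There are 200 camera calls.

TASK

With the fingers, push the roller carriage by its spring-loaded push pad round the tray's arched edge in one go: from before its centre line passes the first cross bar until it has passed the second, keep the gauge pointer between the two pins, and never press it past the far pin anywhere. The carriage climbs, then runs downhill, so steer by the gauge; after the second bar ease off so that it comes gently home against its far stop, take your fingers away and leave the other things on the bench where they are.

Things in the scene. Friction and masses are not known exactly. Their poses are not given: they have to be found in the camera images.
- stand: Fixed sloped plywood stand, 410 mm along x, 640 wide, holding a white tray whose arched green and aluminium edge (radius 222 mm about the pivot) faces away from the robot. Origin on the table under the pivot; x away from the robot, up the slope, y left, z up. The deck rises 15 degrees towards +x; at the pivot its surface is 45 mm above the origin.
- pivot (a point): Pivot of the carriage's arm, on the deck surface; axes as stand. The joint axis is square to the sloping deck. An oil damper in it resists with 7.56 N m s/rad, that is 100 N per m/s at the push pad (275 mm out). Dry friction 0.03 N m.
- carriage (a joint): Angle of the roller carriage about the pivot, rad, counter-clockwise from above. -0.7: start stop at the right, where it rests at first; 0: straight up the slope, the top of the run; +0.7: home against the far left stop. Gravity pulls it away from 0 to either side, with roughly 3 N at the pad near the ends. Past the second bar it rolls home alone at about 0.1 rad/s; under 0.3 is gentle.
- plunger (a joint): How far the push pad is pressed towards the carriage against its spring, m: 0 out (at first), 0.055 bottomed. 200 N/m, no preload, moving mass 0.15 kg. The gauge pointer moves with it; the near pin stands at 0.020 (4 N), the far pin at 0.036 (7.2 N): keep it between, best near 0.028. If the finger stops, the spring relaxes in about 0.5 s.
- pad (a point): Centre of the push pad's rear face, a steel plate 76 mm along the radius, 46 high, its lower edge 10 mm above the deck; this point is 33 mm above the deck, 275 from the pivot axis. A lip 14 mm deep at either side. Axes turn with the carriage: x outward along the radius, y push direction, z square to the deck. Plunger out: 125 mm behind the carriage's centre line. Free deck behind it.
- roller (a point): Where the rubber roller meets the tray edge, on the carriage's centre line, 222 mm from the pivot, 31 above the deck; axes as pad. The carriage is a grey block, 95 mm along the radius, 70 along the motion, top 60 above the deck, on an aluminium arm; nominally 2.2 kg (0.85 to 1.25 times that), mass centre about 250 mm from the pivot.
- bar1 (a point): First cross bar, dark strips on tray and deck at carriage angle -0.55 rad; point on the deck 316 mm from the pivot. Axes as stand.
- bar2 (a point): Second cross bar, same, at carriage angle +0.50 rad. Axes as stand.
- jar: Jar, 64 mm across, 85 mm high, standing on the table at the right of the stand; leave it alone.
- taperoll: Cardboard tape core, ring 100 mm across, 48 mm high, at the right of the stand; leave it alone.
- spray: Bottle, 60 mm across, 170 mm high, at the left of the stand; leave it alone.
- mug: White mug, 76 mm across, 90 mm high, at the left of the stand; leave it alone.

How it is judged:
On the way, in this order (a step that is already met when the one before it is completed fails the run):
1. the carriage is past the first bar, on the climb, with the gauge between the pins (value of joint carriage between -0.55 and -0.15 rad and value of joint plunger between 0.02 and 0.036 m), for 0.5 s.
2. the carriage is past the crest, running downhill, with the gauge between the pins (value of joint carriage between 0.1 and 0.5 rad and value of joint plunger between 0.02 and 0.036 m), for 0.5 s.
3. the carriage is home at its far stop (value of joint carriage above 0.68 rad), for 0.2 s.
At the end, for the whole second after the job is handed in: The carriage rests at its far stop (angle over 0.68 rad, under 0.03 rad/s), the push pad is fully out (under 5 mm), nothing pushes on it, and jar, tape core, bottle and mug are within 30 mm of where they stood (value of joint carriage above 0.68 rad and velocity of joint carriage below 0.03 rad/s and value of joint plunger below 0.005 m and contact force between the fingers and stand below 0.1 N and distance of each of jar, spray, taperoll, mug from where it was at the start of the episode below 0.03 m); the robot touches nothing.
It fails at once if the gauge fell short of the near pin (20 mm, 4 N) between the first and the second bar (value of joint carriage between -0.55 and 0.5 rad and value of joint plunger below 0.02 m).
It fails at once if the push pad was pressed past the far pin (36 mm, 7.2 N) (value of joint plunger above 0.036 m).
It fails at once if the carriage ran hard into its home stop (over 0.3 rad/s) (value of joint carriage above 0.62 rad and velocity of joint carriage above 0.3 rad/s).
It fails at once if something else on the bench was knocked or moved (distance of any of jar, spray, taperoll, mug from where it was at the start of the episode above 0.03 m).
It also fails if it takes over 54 s, if anything falls off the work surface, if the arm or the gripper's body presses on something with over 40 N, if the wrist force passes 120 N, or if a joint passes its speed limit or range.

## Working session

There is one attempt and no reset: what is moved stays moved. The work goes in short steps, Python scripts to look and compute and a tool call to move; the robot and the scene stay as the last step left them, time stands still between calls to the robot, and variables do not carry over. Pictures are saved under pics/ and viewed, at most 10 in all, crops included, and the job is handed in when it is done.

Besides the shell and the picture viewer there is one more tool, called after "Emit:" as a command line: name --pt "numbers of a row" for each row, then --argument value for the rest. servo_tool: Moves the arm, as the interface text tells. Its arguments: {"type":"object","properties":{"hand":{"type":"array","items":{"type":"number"}},"offset":{"type":"array","items":{"type":"array","items":{"type":"number"}}},"yaw":{"type":"array","items":{"type":"number"}}},"required":["hand","offset","yaw"]}

```bash
ls; mkdir -p pics
python3 - <<'E'
from rig import bot,cams
import cv2,numpy as np
s=bot.read_state();print(s)
for n in("scene","top"):
    c=cams.camera(n);cv2.imwrite(f"pics/{n}0.png",c["frame"][:,:,::-1]);print(n,c["mtx"].round(2).tolist(),c["cam_to_world"].round(4).tolist())
    np.savez(f"{n}0.npz",**c)
E
```

```text
pics
{'time_s': 0.0, 'joint_pos': array([-1.35520681,  0.33387988,  0.0398736 ,  1.46627478, -0.0133864 ,
        1.34327999, -0.0585117 ]), 'qvel': array([ 1.35631976e-04, -5.49396822e-04, -1.07651635e-03,  1.04998838e-03,
       -2.62950424e-05, -9.87786341e-04,  8.40544573e-04]), 'effort': array([ 4.63958804e-04, -6.56376028e+01,  1.33550394e+00, -4.03789365e+01,
       -5.96772577e-02,  4.46859899e-02,  1.92181010e-04]), 'ee_pos': array([0.20114246, 0.61762075, 0.22967759]), 'eef_rot': array([-4.92450753e-01, -3.10262528e+00,  2.46759239e-03]), 'contact_force': array([-0.18504154,  0.78255695,  0.1458389 ]), 'moment': array([-0.03740335, -0.03460152, -0.02886629]), 'grip_force': 0.0, 'width': 0.9992951929158137}
scene [[479.04, 0.0, 273.89], [0.0, 479.04, 209.2], [0.0, 0.0, 1.0]] [[-0.0515, 0.5927, -0.8038, 1.6726], [0.9985, 0.0169, -0.0515, 0.1366], [-0.0169, -0.8052, -0.5927, 0.9681], [0.0, 0.0, 0.0, 1.0]]
top [[385.11, 0.0, 275.22], [0.0, 385.11, 209.92], [0.0, 0.0, 1.0]] [[0.0267, -0.985, 0.1703, 0.3354], [-0.9996, -0.0282, -0.0062, 0.0485], [0.0109, -0.17, -0.9854, 1.1292], [0.0, 0.0, 0.0, 1.0]]
```

View pics/scene0.png

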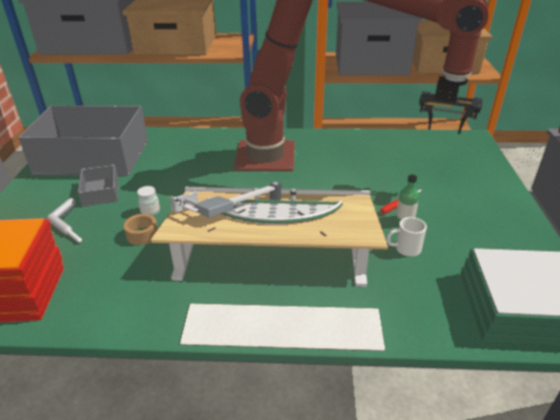

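View pics/top0.png

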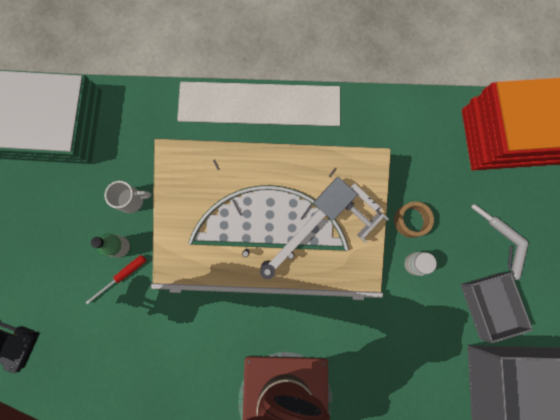

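The scene view shows the stand with the carriage at the right. The top view shows the pivot hub near (268,271), the carriage at (335,198), the pad near (372,222), and the bars at (333,172) and (216,164). I'll enlarge this view.

Run:
```python
import cv2
a=cv2.imread("pics/top0.png")[130:310,145:445];cv2.imwrite("pics/topc.png",cv2.resize(a,None,fx=2.66,fy=2.66,interpolation=cv2.INTER_CUBIC))
b=cv2.imread("pics/scene0.png")[165:290,145:400];cv2.imwrite("pics/scenec.png",cv2.resize(b,None,fx=3,fy=3,interpolation=cv2.INTER_CUBIC))
```

```text
(no output)
```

View pics/topc.png

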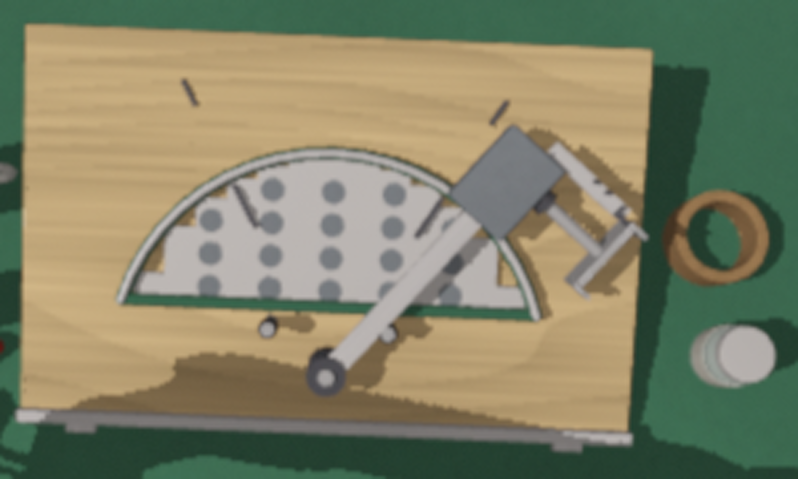

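View pics/scenec.png

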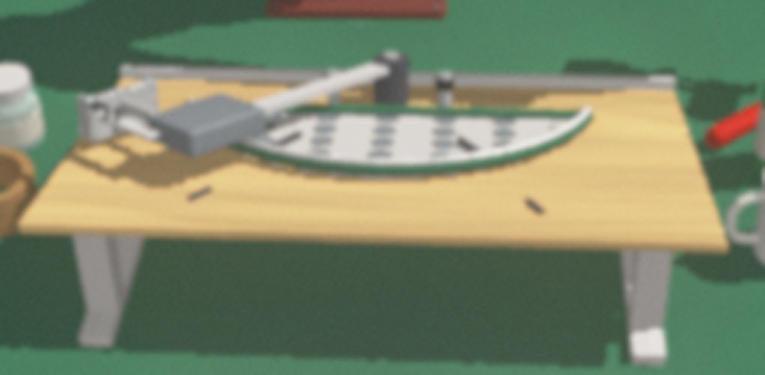

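The top crop shows the hub centre at crop (325,377), bar1 at (500,112), bar2 at (190,92), and the pad plate from (585,290) to (640,230), parallel to the arm. The scene crop shows bar1 at (200,193), bar2 at (535,206) and the hub top at (390,58). Next I'll refine these points, triangulate them and fit the stand pose.

```bash
cat > geo.py <<'E'
import numpy as np,cv2
def ray(c,p):
    T=c["cam_to_world"];d=np.linalg.solve(c["mtx"],[p[0],p[1],1.]);d=T[:3,:3]@d
    return T[:3,3],d/np.linalg.norm(d)
def tri(c1,p1,c2,p2):
    A=np.zeros((3,3));b=np.zeros(3);R=[ray(c1,p1),ray(c2,p2)]
    for o,d in R:
        P=np.eye(3)-np.outer(d,d);A+=P;b+=P@o
    x=np.linalg.solve(A,b);return x,[np.linalg.norm((np.eye(3)-np.outer(d,d))@(x-o)) for o,d in R]
def proj(c,X):
    T=c["cam_to_world"];q=c["mtx"]@(T[:3,:3].T@(np.asarray(X)-T[:3,3]));return q[:2]/q[2]
def dark(c,p,r=8):
    u,v=map(round,p);g=c["frame"][v-r:v+r+1,u-r:u+r+1].astype(float).mean(2)
    w=np.clip(np.median(g)-25-g,0,None);yy,xx=np.mgrid[-r:r+1,-r:r+1]
    return np.array([u+(w*xx).sum()/w.sum(),v+(w*yy).sum()/w.sum()])
E
python3 - <<'E'
from geo import *
t=dict(np.load("top0.npz"));s=dict(np.load("scene0.npz"))
pts={"bar1":((333,172),(211.7,229.3)),"bar2":((216.4,164.6),(323.3,233.7))}
W={}
for n,(a,b) in pts.items():
    a=dark(t,a,7);b=dark(s,b,6);W[n],e=tri(t,a,s,b);print(n,a.round(2),b.round(2),W[n].round(4),np.round(e,4))
W["hub"],e=tri(t,(267.2,271.7),s,(275,184.3));print("hub",W["hub"].round(4),e)
c,si=np.cos(np.pi/12),np.sin(np.pi/12)
M={n:np.array([.316*np.cos(a)*c,.316*np.sin(a),.045+.316*np.cos(a)*si]) for n,a in(("bar1",-.55),("bar2",.5))}
d=(W["bar2"]-W["bar1"])[:2];m=(M["bar2"]-M["bar1"])[:2];print("len",np.hypot(*d),np.hypot(*m))
yaw=np.arctan2(d[1],d[0])-np.arctan2(m[1],m[0]);R=np.array([[np.cos(yaw),-np.sin(yaw)],[np.sin(yaw),np.cos(yaw)]])
P=np.mean([W[n][:2]-R@M[n][:2] for n in M],0);print("yaw",yaw,"origin",P,"z",[(W[n][2],M[n][2]) for n in M])
h=(W["hub"][2]-.045)/c
print("hub est origin",W["hub"][:2]+R@[h*si,0],"h",h)
# check: project deck corners & carriage parts
R3=np.eye(3);R3[:2,:2]=R
S=R3@np.array([[c,0,-si],[0,1,0],[si,0,c]])
def w(x,y,z):return np.r_[P,.045]+S@[x,y,z]
def cw(th,x,y,z):return w(x*np.cos(th)-y*np.sin(th),x*np.sin(th)+y*np.cos(th),z)
im={"top":t["frame"][:,:,::-1].copy(),"scene":s["frame"][:,:,::-1].copy()}
for q in [w(0,0,0),w(0,0,.06),cw(-.7,.2375-.0+.0,.0,.06)]+[cw(-.7,.275+i*.038,-.125,z) for i in(-1,1) for z in(.01,.056)]+[cw(-.7,.2025+i*.0475+.0475,j*.035,.06) for i in(-1,1) for j in(-1,1)]+[w(.222*np.cos(a),.222*np.sin(a),.031) for a in np.linspace(-1.1,1.1,12)]:
    for n,cc in(("top",t),("scene",s)):
        u=proj(cc,q);
        k=4;
        im.setdefault(n+"L",[]).append(u)
o=[]
for n,(x0,y0,x1,y1) in(("top",(180,130,400,300)),("scene",(150,165,370,260))):
    a=cv2.resize(im[n][y0:y1,x0:x1],None,fx=3.6,fy=3.6 if n=="top" else 3.0 ,interpolation=cv2.INTER_CUBIC)
    fy=3.6 if n=="top" else 3.0
    for u in im[n+"L"]:cv2.circle(a,(int((u[0]-x0+.5)*3.6),int((u[1]-y0+.5)*fy)),2,(0,0,255),-1)
    o.append(a)
o=np.vstack(o);o=cv2.resize(o,None,fx=.66,fy=.66);print(o.shape);cv2.imwrite("pics/chk.png",o)
E
```

```text
bar1 [332.98 172.98] [209.74 227.01] [ 0.6156 -0.1133  0.1216] [0.002 0.002]
bar2 [215.97 164.25] [322.59 233.41] [0.631  0.2054 0.1191] [0.0008 0.0008]
hub [0.3474 0.058  0.0935] [np.float64(0.0008733837531130427), np.float64(0.0008733837531130465)]
len 0.31901311870257426 0.3167599892220849
yaw -0.024231313877163707 origin [0.3595076  0.05927822] z [(np.float64(0.12158813305253725), np.float64(0.11472526814139203)), (np.float64(0.11910844726535197), np.float64(0.11677468549080047))]
hub est origin [0.36041075 0.0576436 ] h 0.05025381985547586
(592, 523, 3)
```

View pics/chk.png

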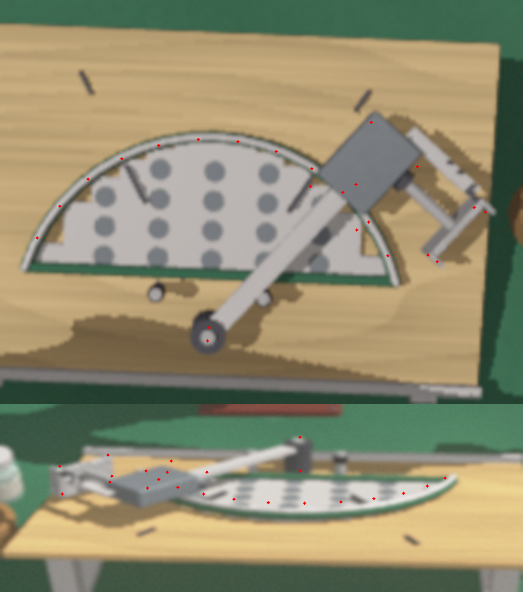

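The overlay dots land on the pad plate, hub and arch edge to within about 2 mm. I'll write the pose helper, refine the bars from the top view, and start the approach.

```bash
cat > plan.py <<'E'
import numpy as np
from scipy.spatial.transform import Rotation as Ro
c,si=np.cos(np.pi/12),np.sin(np.pi/12)
P=np.array([.3597,.0584,.045]);YAW=-.024
S=Ro.from_euler("z",YAW).as_matrix()@np.array([[c,0,-si],[0,1,0],[si,0,c]])
HALF=.0095
def frame(th):  # carriage axes in world (columns x,y,z)
    return S@Ro.from_euler("z",th).as_matrix()
def toolx(th):
    v=frame(th)[:2,1];return v/np.hypot(*v)
def comp(p,th):   # plunger compression for TCP p when carriage angle th, tool yaw matched
    f=np.append(toolx(th),0)*HALF; q=p+f; z=np.arange(-.008,.08,.002)
    L=(q+np.outer(z,[0,0,1])-P)@frame(th); m=(L[:,2]>.01)&(L[:,2]<.056)
    return (L[m,1]+.125).max(),L[0]
def tcp(th,s,tip=.028):  # TCP so that compression is s, tip 'tip' above deck, radial .275
    F=frame(th);p=P+F@[.275,-.125+s,tip]+[0,0,.008]
    for _ in range(6):
        k,l=comp(p,th);p=p+F@[.275-l[0],s-k,tip-l[2]]
    return p
def yawdir(th): v=toolx(th);return np.arctan2(v[1],v[0])
def toolR(rv): return Ro.from_rotvec(rv).as_matrix()
def rel(p,th,p0,R0):  # offset mm, yaw deg in tool axes
    o=R0.T@(p-p0)*1e3; a=np.arctan2(R0[1,0],R0[0,0]); y=-np.degrees((yawdir(th)-a+np.pi)%(2*np.pi)-np.pi)
    return o,y
E
python3 - <<'E'
from geo import *; from plan import *; from rig import bot
t=dict(np.load("top0.npz"))
W={}
for n,a,h in(("bar1",(332.98,172.5),.1147),("bar2",(215.97,164.3),.1168)):
    o,d=ray(t,a);W[n]=o+d*(h-o[2])/d[2];print(n,W[n])
for th,n in((-.55,"bar1"),(.5,"bar2")): print(P+frame(th)@[.316,0,0])
for n,px,h in(("jar",(423,264),.085),("tape",(415,219),.048),("spray",(105,243),.17),("mug",(124,196),.09)):
    o,d=ray(t,px);print(n,(o+d*(h-o[2])/d[2]).round(3))
s=bot.read_state();R0=toolR(s["eef_rot"]);print(R0.round(3),s["time_s"])
for th,k in((-.7,-.06),(-.7,0),(-.7,.028),(0,.028),(.6,.028)):
    p=tcp(th,k);print(th,k,p.round(4),np.hypot(*p[:2]).round(3),[x.round(1) for x in rel(p,th,s["ee_pos"],R0)])
p=np.array([.5,.15,.28]);print(rel(p,-.7,s["ee_pos"],R0))
E
```

```text
bar1 [ 0.61858436 -0.11237495  0.1147    ]
bar2 [0.63155277 0.20653521 0.1168    ]
[ 0.61587962 -0.11296624  0.11472527]
[0.63112525 0.20342666 0.11677469]
jar [ 0.379 -0.361  0.085]
tape [ 0.507 -0.357  0.048]
spray [0.406 0.462 0.17 ]
mug [0.542 0.458 0.09 ]
[[-0.951  0.31  -0.   ]
 [ 0.31   0.951 -0.001]
 [-0.    -0.001 -1.   ]] 0.1
-0.7 -0.06 [ 0.4237 -0.2728  0.1029] 0.504 [array([-487.3, -777.6,  128.1]), np.float64(112.5)]
-0.7 0 [ 0.4621 -0.2278  0.1129] 0.515 [array([-509.9, -723. ,  118. ]), np.float64(112.5)]
-0.7 0.028 [ 0.48   -0.2069  0.1175] 0.523 [array([-520.5, -697.5,  113.3]), np.float64(112.5)]
0 0.028 [ 0.6155 -0.0543  0.1512] 0.618 [array([-602. , -510.5,   79.3]), np.float64(73.3)]
0.6 0.028 [0.6314 0.1192 0.153 ] 0.643 [array([-563.4, -340.6,   77.3]), np.float64(39.9)]
(array([-428.96447667, -352.20689485,  -49.69516866]), np.float64(112.46778186102888))
```

Emit:
servo_tool --hand '[0,0,0,0,0,0,0,0,0,0,0,0]' --pt "-30 -25 -50" --pt "-60 -50 -50" --pt "-95 -75 -50" --pt "-125 -100 -50" --pt "-160 -130 -50" --pt "-190 -155 -50" --pt "-225 -185 -50" --pt "-255 -210 -50" --pt "-290 -240 -50" --pt "-325 -265 -50" --pt "-360 -295 -50" --pt "-390 -320 -50" --yaw '[6,12,18,24,30,36,42,48,54,60,66,72]'

```text
time_s: 1.1
ee_pos: [0.4613, 0.2102, 0.2805]
eef_rot: [-2.228, -2.215, -0.0]
contact_force: [1.6, 0.9, 0.2]
width: 0.172
grip_force: 0.0
```

Run:
```python
from plan import *; from rig import bot
s=bot.read_state();R0=toolR(s["eef_rot"]);print(s["ee_pos"],s["contact_force"],s["width"],s["time_s"])
print([rel(tcp(-.7,-.04)+[0,0,z],-.7,s["ee_pos"],R0) for z in(.12,0)])
```

```text
[0.46134852 0.21024178 0.28048846] [1.60043969 0.89148284 0.17331748] 0.1715741117571667 1.1
[(array([-468.22114857,  -22.15740123,   54.20168074]), np.float64(40.175478620216154)), (array([-468.24600061,  -22.13520216,  174.20167612]), np.float64(40.175478620216154))]
```

Emit:
servo_tool --hand '[0,0,0,0,0,0,0,0,0,0,0,0]' --pt "-40 -3 5" --pt "-80 -6 10" --pt "-120 -9 15" --pt "-160 -12 20" --pt "-200 -15 25" --pt "-240 -18 30" --pt "-280 -21 34" --pt "-320 -24 38" --pt "-360 -27 42" --pt "-400 -30 46" --pt "-430 -32 50" --pt "-450 -34 54" --yaw '[4,8,12,16,20,24,28,32,36,40,40,40]'

```text
time_s: 2.1
ee_pos: [0.4253, -0.2413, 0.2266]
eef_rot: [2.85, 1.321, 0.001]
contact_force: [0.4, -0.3, -0.1]
width: 0.001
grip_force: 0.0
```

Emit:
servo_tool --hand '[0,0,0]' --pt "0 0 0" --pt "0 0 0" --pt "0 0 0" --yaw '[0,0,0]'

```text
time_s: 2.35
ee_pos: [0.4266, -0.2368, 0.2264]
eef_rot: [-2.847, -1.328, 0.001]
contact_force: [-0.3, 1.1, 0.1]
width: 0.008
grip_force: 0.0
```

Run:
```python
from plan import *; from rig import bot
s=bot.read_state();R0=toolR(s["eef_rot"]);print(s["ee_pos"],R0.round(4).tolist(),s["contact_force"],s["width"],s["time_s"])
print([rel(tcp(-.7,k),-.7,s["ee_pos"],R0) for k in(-.04,-.02,0)])
```

```text
[ 0.42662617 -0.2367524   0.2264076 ] [[0.6428, 0.7661, -0.0006], [0.7661, -0.6428, 0.0003], [-0.0001, -0.0006, -1.0]] [-0.28833183  1.09848076  0.13101154] 0.008123564285456374 2.35
[(array([ -9.80091189,  21.16896851, 120.20206277]), np.float64(0.5088641112085326)), (array([  9.9178877 ,  21.34206058, 116.86455146]), np.float64(0.5088641112085326)), (array([ 29.6366873 ,  21.51515265, 113.52704015]), np.float64(0.5088641112085326))]
```

Emit:
servo_tool --hand '[0,0,0,0,0,0,0]' --pt "-10 21 30" --pt "-10 21 60" --pt "-10 21 90" --pt "-10 21 120" --pt "-10 21 120" --pt "-10 21 120" --pt "-10 21 120" --yaw '[0.5,0.5,0.5,0.5,0.5,0.5,0.5]'

```text
time_s: 2.93
ee_pos: [0.4371, -0.2587, 0.108]
eef_rot: [2.852, 1.315, 0.001]
contact_force: [-0.0, -0.1, 0.9]
width: 0.008
grip_force: 0.0
```

Run:
```python
from plan import *; from rig import bot,cams
import cv2
def rd():
    s=bot.read_state();return s["contact_force"].round(2).tolist(),s["time_s"],s["ee_pos"].round(4).tolist()
print(rd());
im=[]
for n,(x0,y0,x1,y1) in(("top",(300,150,420,280)),("scene",(130,150,290,260))):
    c=cams.camera(n);im.append(cv2.resize(c["frame"][y0:y1,x0:x1,::-1],(390,400),interpolation=cv2.INTER_CUBIC));np.savez(n+"1.npz",**c);print(rd())
cv2.imwrite("pics/near.png",np.hstack(im))
for _ in range(4):cams.camera("top");print(rd())
s=bot.read_state();R0=toolR(s["eef_rot"]);print(comp(s["ee_pos"],-.7),R0[:2,0],toolx(-.7))
```

```text
([-0.03, -0.12, 0.93], 2.9333, [0.4371, -0.2587, 0.108])
([0.97, 0.73, 1.2], 2.9833, [0.4374, -0.2589, 0.1084])
([0.21, 0.35, 0.09], 3.0333, [0.4375, -0.2589, 0.1085])
([-0.21, 0.42, 0.13], 3.0833, [0.4375, -0.2589, 0.1083])
([0.07, -0.45, 0.88], 3.1333, [0.4373, -0.2589, 0.1081])
([-0.33, 0.62, 0.41], 3.1833, [0.4371, -0.2589, 0.1078])
([0.09, -0.86, -0.54], 3.2333, [0.4368, -0.2589, 0.1075])
(np.float64(-0.04065427808123789), array([ 0.27619676, -0.16998941,  0.02919554])) [0.64973643 0.76015825] [0.64953418 0.76033239]
```

View pics/near.png

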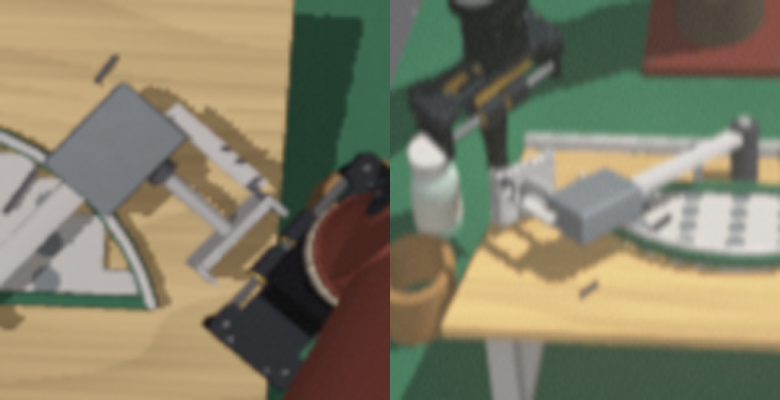

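The view shows the closed fingers right behind the pad plate, aligned with it. I'll press lightly to about 12 mm, below breakaway, and calibrate by force.

Emit:
servo_tool --hand '[0,0,0,0,0,0,0,0,0,0,0,0]' --pt "8 0 -1" --pt "16 0 -3" --pt "24 0 -4" --pt "30 0 -5" --pt "35 0 -6" --pt "40 0 -7" --pt "44 0 -7.5" --pt "48 0.5 -8" --pt "51 0.5 -8.5" --pt "51 0.5 -8.5" --pt "51 0.5 -8.5" --pt "51 0.5 -8.5" --yaw '[0,0,0,0,0,0,0,0,0,0,0,0]'

```text
time_s: 4.23
ee_pos: [0.4693, -0.2208, 0.115]
eef_rot: [-2.854, -1.313, 0.001]
contact_force: [-2.1, -0.6, 0.0]
width: 0.003
grip_force: 0.9
```

Run:
```python
from plan import *; from rig import bot,cams
import cv2
f=frame(-.7)
F=[];
for i in range(24):
    c=cams.camera("scene");s=bot.read_state();F.append(s["contact_force"])
    if i==0:
        np.savez("scene2.npz",**c)
F=np.array(F)@f;print("F in carriage axes",F.mean(0),F.std(0)/24**.5);print(comp(s["ee_pos"],-.7),s["ee_pos"],s["time_s"],toolR(s["eef_rot"])[:2,0],toolx(-.7))
a=cv2.resize(c["frame"][190:250,150:230,::-1],(640,480),interpolation=cv2.INTER_CUBIC)
cv2.imwrite("pics/g.png",a);np.savez("scene3.npz",**c)
```

```text
F in carriage axes [-1.29787067 -1.89849956  0.38153307] [0.10138988 0.11385215 0.11684345]
(np.float64(0.010789277099919323), array([ 0.27603888, -0.11887933,  0.02821295])) [ 0.46970021 -0.22044226  0.11507365] 5.4333 [0.649966   0.75996328] [0.64953418 0.76033239]
```

View pics/g.png

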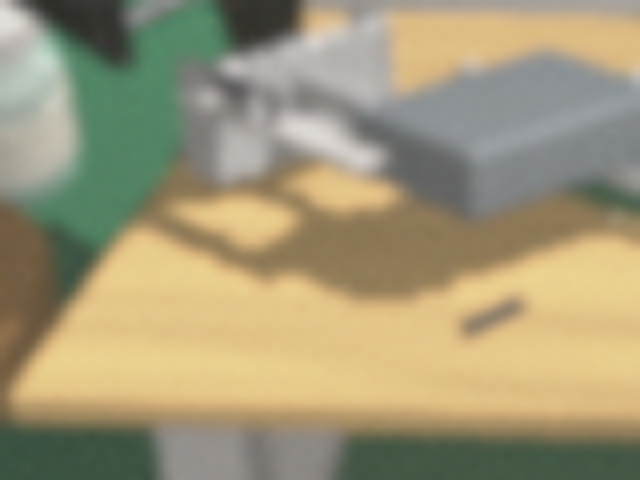

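The gauge crop shows the plate pressed partway in, and force says about 9.5 mm against a model value of 10.8 mm, so I'll correct by 1.3 mm. Next come a camera angle estimator and the planner.

```bash
sed -i 's/^HALF=.*/HALF=.0082/' plan.py
cat > run.py <<'E'
import sys,json
from plan import *; from geo import ray; import cv2
HB=.04
def theta(c):
    f=c["frame"].astype(int);h=cv2.cvtColor(c["frame"],cv2.COLOR_RGB2HSV)
    r,g,b=f[...,0],f[...,1],f[...,2]
    m=((b-r>8)&(b-r<45)&(g>=r)&(b>=g)&(b>70)&(b<190)).astype(np.uint8);m[:165]=0;m[262:]=0;m[:,:150]=0;m[:,400:]=0
    m=cv2.morphologyEx(m,cv2.MORPH_OPEN,np.ones((3,3),np.uint8))
    n,l,st,ce=cv2.connectedComponentsWithStats(m)
    if n<2:return None
    i=1+np.argmax(st[1:,4]);o,d=ray(c,ce[i]);nz=S[:,2];t=((P+HB*nz-o)@nz)/(d@nz)
    L=(o+t*d-P)@S;return np.arctan2(L[1],L[0]),np.hypot(L[0],L[1]),st[i].tolist()
G=1.396
def step(th,s_or_y,dt,G): pass
def om(th,s,G=G): return (.275*200*s-G*np.sin(-th)*1-.03)/7.56 if th<0 else (.275*200*s+G*np.sin(th)-.03)/7.56
def sref(t,s0,s1,T): return s0+(s1-s0)*min(1,max(0,t/T))
def plan(th,s0,s1,T,p0,R0,n=12,lag=.045,g=G,pad=None):
    """rows from commanded pose p0,R0: hold compression along s0->s1 over T"""
    dt=1/240;t=0;rows=[];nxt=1
    while nxt<=n:
        s=sref(t,s0,s1,T)
        if t>=nxt/12+lag-1e-9:
            o,y=rel(tcp(th,s),th,p0,R0);rows.append((np.round(o*2)/2,round(y*2)/2,round(th,3),round(s,4)));nxt+=1
        th=max(-.7,th+om(th,s,g)*dt);t+=dt
    print("offset",[[float(v) for v in r[0]] for r in rows]);print("yaw",[float(r[1]) for r in rows]);print("th",[float(r[2]) for r in rows]);print("s",[float(r[3]) for r in rows])
    return rows
E
python3 - <<'E'
from run import *; from rig import bot
for f in("scene0","scene2","scene3"):print(theta(dict(np.load(f+".npz"))))
s=bot.read_state();plan(-.7,.0095,.028,.7,s["ee_pos"],toolR(s["eef_rot"]))
th=-.7;t=0
while th<.5: th+=om(th,.028)*.01;t+=.01
print(t,om(.5,.028))
E
```

```text
(np.float64(-0.7383089528930215), np.float64(0.20762293025212017), [225, 201, 3, 3, 9])
None
(np.float64(-0.7199550954877274), np.float64(0.25266107733124893), [214, 205, 3, 3, 9])
offset [[3.5, -1.0, 0.0], [5.5, -1.0, -0.5], [8.0, -1.0, -0.5], [10.0, -1.0, -1.0], [13.0, -0.5, -1.5], [16.0, -0.0, -2.0], [19.5, 0.5, -3.0], [23.5, 1.0, -3.5], [25.5, 1.5, -4.0], [27.0, 2.5, -4.5], [29.0, 3.0, -5.0], [31.0, 3.5, -5.5]]
yaw [0.0, 0.0, 0.0, 0.0, 0.0, -0.5, -0.5, -1.0, -1.5, -2.0, -2.5, -2.5]
th [-0.7, -0.7, -0.7, -0.699, -0.697, -0.693, -0.688, -0.682, -0.675, -0.668, -0.661, -0.653]
s [0.0129, 0.0151, 0.0173, 0.0195, 0.0217, 0.0239, 0.0261, 0.028, 0.028, 0.028, 0.028, 0.028]
7.509999999999884 0.2882642925782365
```

Run:
```python
from run import *
c=dict(np.load("scene3.npz"));f=c["frame"]
for p in((215,200),(205,205),(202,210),(212,211),(190,208),(180,215),(240,188),(205,228)):print(p,f[p[1],p[0]])
```

```text
(215, 200) [142 147 151]
(205, 205) [142 146 148]
(202, 210) [ 98 100  98]
(212, 211) [131 135 136]
(190, 208) [203 198 194]
(180, 215) [225 192 133]
(240, 188) [181 187 178]
(205, 228) [226 196 135]
```

```bash
python3 - <<'E'
s=open("run.py").read()
a=s.index("    m=((b-r>8)");b=s.index(";m[:165]");s=s[:a]+"    m=((f.max(2)-f.min(2)<22)&(f.mean(2)>88)&(f.mean(2)<168)).astype(np.uint8)"+s[b:]
s=s.replace("np.ones((3,3)","np.ones((5,5)")
open("run.py","w").write(s)
E
python3 - <<'E'
from run import *
for f in("scene0","scene2","scene3"):print(theta(dict(np.load(f+".npz"))))
E
```

```text
(np.float64(-0.6992663441632087), np.float64(0.25066068314008777), [194, 197, 50, 20, 623])
(np.float64(-0.7037061558410649), np.float64(0.2525373431385899), [194, 197, 47, 20, 608])
(np.float64(-0.7071998021188473), np.float64(0.25430226866679445), [194, 197, 44, 20, 589])
```

Emit:
servo_tool --hand '[0,0,0,0,0,0,0,0,0,0,0,0]' --pt "3 0 -0.5" --pt "5.5 0 -1" --pt "8 0 -1" --pt "10 0 -1.5" --pt "13 0 -2" --pt "16 0 -2.5" --pt "19.5 0.5 -3" --pt "22.5 1 -3.5" --pt "25 1.5 -4" --pt "27 2.5 -4.5" --pt "29 3 -5" --pt "31 3.5 -5.5" --yaw '[0,0,0,0,0,-0.5,-0.5,-1,-1.5,-2,-2.5,-2.5]'

```text
time_s: 6.43
ee_pos: [0.4924, -0.1996, 0.1207]
eef_rot: [2.823, 1.377, -0.001]
contact_force: [-4.9, -3.6, 1.1]
width: 0.008
grip_force: 3.0
```

```bash
cat > go.py <<'E'
# args: cmd pose of last call start is kept in cmd.json
from run import *; from rig import bot,cams
def status(cam=True,thg=None):
    s=bot.read_state();p=s["ee_pos"];r=theta(cams.camera("scene")) if cam else None
    s2=bot.read_state()
    if r:
        thg=r[0]
    f=s["contact_force"]@frame(thg);f2=s2["contact_force"]@frame(thg)
    print("t",s["time_s"],"cam",r,"s_geo",comp(p,thg)[0].round(4),comp(p,thg)[1].round(4),"after",comp(s2["ee_pos"],thg)[0].round(4),"F",f.round(2),f2.round(2),"s_F",(-f[1]/200).round(4))
    return s,s2,thg
E
python3 - <<'E'
from go import *
s,s2,th=status()
print(s["ee_pos"],s2["ee_pos"])
E
```

```text
t 6.4333 cam (np.float64(-0.6733622136328321), np.float64(0.2550414501982664), [197, 198, 41, 20, 578]) s_geo 0.033 [ 0.2771 -0.0965  0.0282] after 0.0336 F [-1.05 -5.63  2.25] [ 0.49 -5.6   2.29] s_F 0.0282
[ 0.49240304 -0.19959548  0.1207064 ] [ 0.49292464 -0.19936037  0.12084007]
```

Run:
```python
from go import *
s=bot.read_state();plan(-.658,.028,.028,1,s["ee_pos"],toolR(s["eef_rot"]))
```

```text
offset [[2.0, 0.5, -0.0], [4.0, 1.5, -0.5], [6.0, 2.0, -1.0], [8.0, 3.0, -1.5], [10.5, 3.5, -2.0], [12.5, 4.5, -2.5], [14.5, 5.0, -3.0], [17.0, 5.5, -3.5], [19.0, 6.5, -4.0], [21.5, 7.0, -4.5], [24.0, 8.0, -5.0], [26.5, 8.5, -5.5]]
yaw [-0.5, -1.0, -1.5, -2.0, -2.0, -2.5, -3.0, -3.5, -4.0, -4.5, -5.0, -5.5]
th [-0.647, -0.639, -0.632, -0.624, -0.616, -0.609, -0.601, -0.593, -0.585, -0.576, -0.568, -0.56]
s [0.028, 0.028, 0.028, 0.028, 0.028, 0.028, 0.028, 0.028, 0.028, 0.028, 0.028, 0.028]
```

Emit:
servo_tool --hand '[0,0,0,0,0,0,0,0,0,0,0,0]' --pt "2 0.5 0" --pt "4 1.5 -0.5" --pt "6 2 -1" --pt "8 3 -1.5" --pt "10.5 3.5 -2" --pt "12.5 4.5 -2.5" --pt "14.5 5 -3" --pt "17 5.5 -3.5" --pt "19 6.5 -4" --pt "21.5 7 -4.5" --pt "24 8 -5" --pt "26.5 8.5 -5.5" --yaw '[-0.5,-1,-1.5,-2,-2,-2.5,-3,-3.5,-4,-4.5,-5,-5.5]'

```text
time_s: 7.48
ee_pos: [0.5155, -0.1841, 0.1263]
eef_rot: [2.754, 1.51, -0.001]
contact_force: [-5.1, -4.4, 2.2]
width: 0.006
grip_force: 3.1
```

Run:
```python
from go import *
s,s2,th=status()
for t in(-.57,-.56,-.55):print(t,comp(s["ee_pos"],t)[0],comp(s2["ee_pos"],t)[0])
plan(-.558,.028,.028,1,s2["ee_pos"],toolR(s2["eef_rot"]))
```

```text
t 7.4833 cam (np.float64(-0.5757906984160702), np.float64(0.25213856324088935), [204, 200, 41, 20, 613]) s_geo 0.0322 [ 0.2766 -0.0968  0.0279] after 0.0328 F [-1.1  -6.16  3.45] [ 1.19 -4.9   3.23] s_F 0.0308
-0.57 0.030518398704895575 0.031189699859567654
-0.56 0.027702966566404363 0.028371090254706452
-0.55 0.024898051329688642 0.025562930739808698
offset [[4.0, 1.5, -1.0], [6.5, 2.5, -1.5], [8.5, 3.0, -2.0], [11.0, 4.0, -2.5], [14.0, 5.0, -3.0], [16.5, 5.5, -3.5], [19.0, 6.5, -4.0], [21.5, 7.5, -4.5], [24.5, 8.0, -5.0], [27.0, 9.0, -5.5], [30.0, 9.5, -6.5], [33.0, 10.5, -7.0]]
yaw [-0.5, -1.0, -1.5, -2.0, -2.5, -3.5, -4.0, -4.5, -5.0, -5.5, -6.0, -6.5]
th [-0.545, -0.536, -0.527, -0.518, -0.509, -0.5, -0.491, -0.481, -0.472, -0.462, -0.452, -0.442]
s [0.028, 0.028, 0.028, 0.028, 0.028, 0.028, 0.028, 0.028, 0.028, 0.028, 0.028, 0.028]
```

Emit:
servo_tool --hand '[0,0,0,0,0,0,0,0,0,0,0,0]' --pt "3 1 -0.5" --pt "5 2 -1" --pt "7.5 2.5 -1.5" --pt "10 3.5 -2" --pt "12.5 4.5 -2.5" --pt "15 5 -3" --pt "17.5 6 -3.5" --pt "20 7 -4" --pt "23 7.5 -4.5" --pt "26 8.5 -5" --pt "28.5 9 -6" --pt "31.5 10 -6.5" --yaw '[-0.5,-1,-1.5,-2,-2.5,-3,-3.5,-4,-4.5,-5,-5.5,-6]'

```text
time_s: 8.53
ee_pos: [0.541, -0.163, 0.1327]
eef_rot: [2.671, 1.652, -0.001]
contact_force: [-4.0, -5.1, 1.2]
width: 0.001
grip_force: 3.0
```

Run:
```python
from go import *
s,s2,th=status()
for t in(-.47,-.46,-.45,-.44):print(t,comp(s["ee_pos"],t)[0],comp(s2["ee_pos"],t)[0])
plan(-.45,.028,.028,1,s2["ee_pos"],toolR(s2["eef_rot"]))
```

```text
t 8.5333 cam (np.float64(-0.4682705084799998), np.float64(0.24993215858583226), [211, 201, 44, 21, 610]) s_geo 0.0334 [ 0.2769 -0.0948  0.0278] after 0.0343 F [-0.74 -6.24  2.16] [ 2.2  -4.89  2.25] s_F 0.0312
-0.47 0.033934612226594024 0.0347452764614047
-0.46 0.031104498159085323 0.03191114106969915
-0.45 0.02828455403354109 0.029087094956339155
-0.44 0.02547506121504145 0.0262734198966003
offset [[3.0, 1.0, -1.0], [6.0, 2.0, -1.5], [9.0, 3.0, -2.0], [12.0, 4.0, -2.5], [15.0, 5.0, -3.0], [18.0, 6.0, -3.5], [21.0, 7.0, -4.0], [24.5, 8.0, -4.5], [27.5, 9.0, -5.5], [31.0, 9.5, -6.0], [34.5, 10.5, -6.5], [37.5, 11.5, -7.0]]
yaw [-1.0, -1.5, -2.0, -2.5, -3.5, -4.0, -4.5, -5.0, -5.5, -6.5, -7.0, -7.5]
th [-0.434, -0.424, -0.414, -0.403, -0.393, -0.382, -0.371, -0.36, -0.348, -0.337, -0.325, -0.313]
s [0.028, 0.028, 0.028, 0.028, 0.028, 0.028, 0.028, 0.028, 0.028, 0.028, 0.028, 0.028]
```

Emit:
servo_tool --hand '[0,0,0,0,0,0,0,0,0,0,0,0]' --pt "2.5 0.5 -0.5" --pt "5 1.5 -1" --pt "8 2.5 -1.5" --pt "11 3.5 -2" --pt "14 4.5 -2.5" --pt "17 5.5 -3" --pt "20 6.5 -3.5" --pt "23 7 -4" --pt "26.5 8 -5" --pt "30 9 -5.5" --pt "33 10 -6" --pt "36.5 11 -6.5" --yaw '[-0.5,-1,-1.5,-2.5,-3,-3.5,-4.5,-5,-5.5,-6,-6.5,-7]'

```text
time_s: 9.58
ee_pos: [0.567, -0.1353, 0.1393]
eef_rot: [2.566, 1.812, -0.001]
contact_force: [-5.2, -5.9, 2.8]
width: 0.006
grip_force: 3.0
```

Run:
```python
from go import *
s,s2,th=status()
for t in(-.35,-.34,-.33,-.32):print(t,comp(s["ee_pos"],t)[0],comp(s2["ee_pos"],t)[0])
plan(-.325,.028,.028,1,s2["ee_pos"],toolR(s2["eef_rot"]))
```

```text
t 9.5833 cam (np.float64(-0.3475712784023655), np.float64(0.24950524175931268), [220, 202, 38, 22, 590]) s_geo 0.0356 [ 0.2776 -0.0919  0.0278] after 0.0365 F [-1.84 -7.03  3.98] [ 2.46 -4.38  3.5 ] s_F 0.0352
-0.35 0.036281351707010884 0.03723496710111089
-0.34 0.03344019654562984 0.03438833638111077
-0.33 0.030608970983184366 0.03155154044685278
-0.32 0.02778795765375977 0.0287248624894548
offset [[3.0, 1.0, -0.5], [6.5, 2.0, -1.0], [10.0, 3.5, -2.0], [13.5, 4.5, -2.5], [17.0, 5.5, -3.0], [20.5, 6.5, -3.5], [24.5, 7.5, -4.0], [28.5, 8.5, -4.5], [32.0, 9.5, -5.0], [36.0, 10.5, -5.5], [40.0, 11.5, -6.0], [44.5, 12.5, -6.5]]
yaw [-1.0, -1.5, -2.5, -3.0, -4.0, -4.5, -5.5, -6.0, -6.5, -7.5, -8.5, -9.0]
th [-0.307, -0.295, -0.282, -0.27, -0.257, -0.244, -0.231, -0.218, -0.205, -0.191, -0.177, -0.163]
s [0.028, 0.028, 0.028, 0.028, 0.028, 0.028, 0.028, 0.028, 0.028, 0.028, 0.028, 0.028]
```

```bash
sed -i 's/r=theta(cams.camera("scene")) if cam else None/c=cams.camera("scene");np.savez("last.npz",**c);r=theta(c)/' go.py
python3 - <<'E'
from go import *
s=bot.read_state()
plan(-.334,.032,.0285,.6,s["ee_pos"],toolR(s["eef_rot"]),n=8,g=1.5)
E
```

```text
offset [[4.5, 0.5, -0.5], [8.0, 1.5, -1.0], [11.0, 3.0, -2.0], [14.5, 4.0, -2.5], [17.5, 5.5, -3.0], [21.0, 6.5, -3.5], [24.5, 7.5, -4.0], [28.0, 8.5, -4.5]]
yaw [-0.5, -1.5, -2.0, -3.0, -3.5, -4.5, -5.0, -6.0]
th [-0.313, -0.299, -0.286, -0.273, -0.259, -0.246, -0.233, -0.22]
s [0.0312, 0.0308, 0.0303, 0.0298, 0.0293, 0.0288, 0.0285, 0.0285]
```

Emit:
servo_tool --hand '[0,0,0,0,0,0,0,0]' --pt "2 0.5 -0.5" --pt "4.5 1.5 -1" --pt "7.5 2.5 -1.5" --pt "10.5 3.5 -2" --pt "14 4.5 -2.5" --pt "17.5 5.5 -3" --pt "21 6.5 -3.5" --pt "25 7.5 -4" --yaw '[-0.5,-1.5,-2,-3,-3.5,-4.5,-5,-6]'

```text
time_s: 10.3
ee_pos: [0.5829, -0.1144, 0.1433]
eef_rot: [2.467, 1.943, -0.0]
contact_force: [-1.5, -5.5, 1.1]
width: 0.006
grip_force: 2.9
```

Run:
```python
from go import *
s,s2,th=status()
for t in(-.26,-.25,-.24,-.23):print(t,comp(s["ee_pos"],t)[0],comp(s2["ee_pos"],t)[0])
c=dict(np.load("last.npz"));a=c["frame"][180:240,200:290,::-1];cv2.imwrite("pics/mid.png",cv2.resize(a,(720,480),interpolation=cv2.INTER_NEAREST))
```

```text
t 10.3 cam (np.float64(-0.2567969677474837), np.float64(0.24792511332797104), [229, 202, 35, 23, 576]) s_geo 0.0348 [ 0.2773 -0.092   0.0279] after 0.036 F [ 0.42 -5.64  1.4 ] [ 3.84 -4.    0.97] s_F 0.0282
-0.26 0.03575709311483069 0.03690103792131916
-0.25 0.03291535715132021 0.03405431343641155
-0.24 0.030083599370171854 0.031217453239186746
-0.23 0.027262102579438244 0.028390740647934593
```

View pics/mid.png

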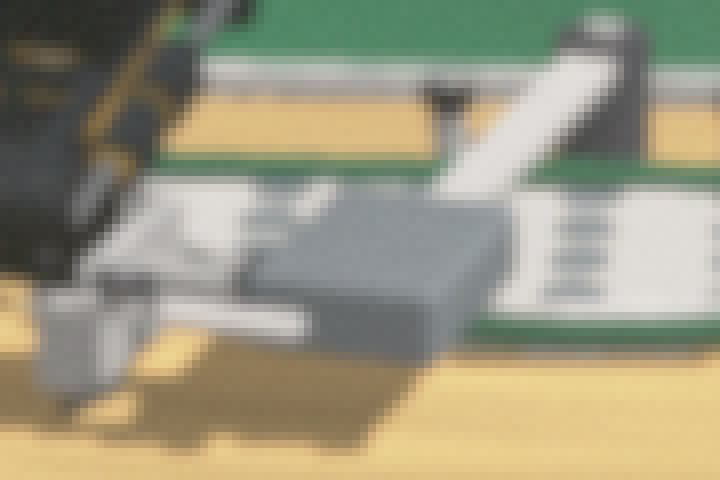

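The crop shows the block's top face clearly: corners near crop (440,305), (250,275), (345,195) and (510,205). The gauge plate hides part of its front face, so I'll take the angle from the top-face corners.

Run:
```python
from run import *
c=dict(np.load("last.npz"));nz=S[:,2]
Q=[]
for x,y in((440,305),(248,272),(345,195),(510,207)):
    o,d=ray(c,(200+x/8-.5,180+y/8-.5));t=((P+.06*nz-o)@nz)/(d@nz);Q.append(((o+t*d-P)@S)[:2])
Q=np.array(Q);print(Q.round(4));m=Q.mean(0);print("centre",np.arctan2(m[1],m[0]),np.hypot(*m),"sides",[np.linalg.norm(Q[i]-Q[i-1]).round(3) for i in range(4)])
for a,b in((3,0),(2,1)):
    v=Q[b]-Q[a];print("edge angle",np.arctan2(v[1],v[0]))
# scene0 for reference: arm light mask not used; top-face threshold
f=c["frame"].astype(int).mean(2);print(f[205:218:3,238:258:3].astype(int))
```

```text
[[ 0.3185 -0.0331]
 [ 0.2945 -0.1023]
 [ 0.2175 -0.0794]
 [ 0.2245 -0.0187]]
centre -0.21789760044210954 0.2701112500662183 sides [np.float64(0.095), np.float64(0.073), np.float64(0.08), np.float64(0.061)]
edge angle -0.1526449392075258
edge angle -0.2896197871068428
[[205 162 144 147 147 154 166]
 [151 144 145 146 146 149 149]
 [146 148 149 146 147 147 150]
 [142 145 147 149 151 148 153]
 [107 110 112 119 125 142 137]]
```

```bash
cat > est.py <<'E'
from run import *
K=[(5.4333,.46970,-.22044,.11507),(6.4333,.49240,-.19960,.12071),(6.4833,.49292,-.19936,.12084),(7.4833,.5155,-.1841,.1263),(7.5333,.5159,-.1838,.1264),
(8.5333,.5410,-.1630,.1327),(8.5833,.5417,-.1626,.1328),(9.5833,.5670,-.1353,.1393),(9.6333,.5677,-.1347,.1394),(10.3,.5829,-.1144,.1433),(10.35,.5834,-.1134,.1434)]
def sim(G,K=K,off=0,th=-.7):
    A=np.array(K);out=[];t=A[0,0];dt=.01;j=0
    while t<A[-1,0]+1e-9:
        p=np.array([np.interp(t,A[:,0],A[:,i]) for i in(1,2,3)]);s=comp(p,th)[0]+off
        if j<len(A) and t>=A[j,0]-1e-6: out.append((round(float(A[j,0]),2),round(float(th),3),round(float(s),4)));j+=1
        th=max(-.7,th+om(th,s,G)*dt);t+=dt
    return out
if __name__=="__main__":
    for G in(1.2,1.4,1.6,1.75):print(G,sim(G)[1::2])
E
python3 est.py
```

```text
1.2 [(6.43, -0.651, 0.0267), (7.48, -0.551, 0.0253), (8.53, -0.44, 0.0255), (9.58, -0.311, 0.0252), (10.3, -0.217, 0.0236)]
1.4 [(6.43, -0.658, 0.0286), (7.48, -0.559, 0.0275), (8.53, -0.447, 0.0274), (9.58, -0.316, 0.0267), (10.3, -0.221, 0.0247)]
1.6 [(6.43, -0.664, 0.0305), (7.48, -0.567, 0.0296), (8.53, -0.454, 0.0293), (9.58, -0.321, 0.0282), (10.3, -0.225, 0.0259)]
1.75 [(6.43, -0.669, 0.0318), (7.48, -0.573, 0.0313), (8.53, -0.459, 0.0307), (9.58, -0.325, 0.0293), (10.3, -0.228, 0.0268)]
```

Run:
```python
from est import *; from rig import bot
for G in(1.2,1.4,1.75):print(sim(G)[-1])
s=bot.read_state();print(s["ee_pos"],s["time_s"]);np.savez("p0.npz",p=s["ee_pos"],R=toolR(s["eef_rot"]))
plan(-.216,.0255,.028,.5,s["ee_pos"],toolR(s["eef_rot"]),n=12,g=1.45)
```

```text
(10.3, -0.217, 0.0236)
(10.3, -0.221, 0.0247)
(10.3, -0.228, 0.0268)
[ 0.58369512 -0.11341291  0.1434973 ] 10.35
offset [[7.0, 3.5, -1.5], [11.0, 4.5, -2.0], [15.0, 5.5, -2.5], [19.5, 7.0, -3.0], [23.5, 8.0, -3.5], [28.0, 9.0, -4.0], [32.5, 10.5, -4.5], [36.5, 11.5, -5.0], [41.0, 12.5, -5.5], [45.5, 13.5, -6.0], [50.0, 14.5, -6.5], [55.0, 15.0, -6.5]]
yaw [-1.0, -2.0, -2.5, -3.5, -4.0, -5.0, -5.5, -6.5, -7.5, -8.0, -9.0, -10.0]
th [-0.197, -0.185, -0.172, -0.158, -0.144, -0.13, -0.115, -0.1, -0.085, -0.07, -0.054, -0.038]
s [0.0261, 0.0266, 0.027, 0.0274, 0.0278, 0.028, 0.028, 0.028, 0.028, 0.028, 0.028, 0.028]
```

Emit:
servo_tool --hand '[0,0,0,0,0,0,0,0,0,0,0,0]' --pt "5.5 2 -1" --pt "10 3.5 -1.5" --pt "14.5 5 -2" --pt "19 6.5 -3" --pt "23.5 8 -3.5" --pt "28 9 -4" --pt "32.5 10.5 -4.5" --pt "36.5 11.5 -5" --pt "41 12.5 -5.5" --pt "45.5 13.5 -6" --pt "50 14.5 -6.5" --pt "55 15 -6.5" --yaw '[-1,-2,-2.5,-3.5,-4,-5,-5.5,-6.5,-7.5,-8,-9,-10]'

```text
time_s: 11.35
ee_pos: [0.6105, -0.0644, 0.15]
eef_rot: [2.288, 2.151, 0.0]
contact_force: [-0.9, -4.9, 3.8]
width: 0.003
grip_force: 2.8
```

Run:
```python
from est import *; from rig import bot
s=bot.read_state();p=s["ee_pos"];z=np.load("p0.npz");R=z["R"];pc=z["p"]+R@np.array([55,15,-6.5])/1e3
Rc=R@Ro.from_euler("z",-10,degrees=True).as_matrix()
print("cmd",pc,"meas",p)
K[-1]=(10.35,*z["p"]);K.append((s["time_s"],*p));f=s["contact_force"]
for G in(1.2,1.4,1.6,1.75):print(G,sim(G)[-2:],[sim(G,K+[(s["time_s"]+.01,*p)])[-1]])
th=sim(1.45,K+[(s["time_s"]+.01,*p)])[-2:];print(th,(f@frame(-.05)).round(2),comp(p,-.05))
np.savez("p0.npz",p=pc,R=Rc);json.dump([list(map(float,k)) for k in K],open("K.json","w"))
```

```text
cmd [ 0.61102471 -0.06338152  0.14999376] meas [ 0.61045234 -0.0643894   0.14999128]
1.2 [(10.3, -0.217, 0.0236), (10.35, -0.21, 0.023)] [(11.35, -0.039, 0.0274)]
1.4 [(10.3, -0.221, 0.0247), (10.35, -0.214, 0.0241)] [(11.35, -0.041, 0.0279)]
1.6 [(10.3, -0.225, 0.0259), (10.35, -0.218, 0.0253)] [(11.35, -0.043, 0.0285)]
1.75 [(10.3, -0.228, 0.0268), (10.35, -0.221, 0.0261)] [(11.35, -0.044, 0.0289)]
[(10.35, -0.215, 0.0244), (11.35, -0.041, 0.028)] [ 0.46 -4.86  3.89] (np.float64(0.030469610342467243), array([ 0.27555729, -0.09489259,  0.02794047]))
```

Run:
```python
from run import *
z=np.load("p0.npz");plan(-.042,.028,.028,.5,z["p"],z["R"],n=12,g=1.45,lag=.02)
```

```text
offset [[4.5, 2.0, -0.5], [9.0, 3.5, -1.0], [14.0, 5.0, -1.5], [18.5, 6.5, -2.0], [23.5, 7.5, -2.5], [28.5, 9.0, -2.5], [33.5, 10.5, -3.0], [38.5, 11.5, -3.5], [44.0, 12.5, -3.5], [49.0, 14.0, -4.0], [54.5, 15.0, -4.5], [60.5, 15.5, -4.5]]
yaw [-1.0, -1.5, -2.5, -3.5, -4.5, -5.5, -6.5, -7.5, -8.5, -9.5, -10.5, -11.5]
th [-0.022, -0.005, 0.011, 0.028, 0.045, 0.063, 0.081, 0.099, 0.117, 0.136, 0.155, 0.174]
s [0.028, 0.028, 0.028, 0.028, 0.028, 0.028, 0.028, 0.028, 0.028, 0.028, 0.028, 0.028]
```

Emit:
servo_tool --hand '[0,0,0,0,0,0,0,0,0,0,0,0]' --pt "4.5 1.5 -0.5" --pt "9 3.5 -1" --pt "14 5 -1.5" --pt "18.5 6.5 -2" --pt "23.5 7.5 -2.5" --pt "28.5 9 -2.5" --pt "33.5 10.5 -3" --pt "38.5 11.5 -3.5" --pt "44 12.5 -3.5" --pt "49 14 -4" --pt "54.5 15 -4.5" --pt "60 15.5 -4.5" --yaw '[-1,-1.5,-2.5,-3.5,-4.5,-5.5,-6.5,-7.5,-8.5,-9.5,-10.5,-11.5]'

```text
time_s: 12.35
ee_pos: [0.6298, -0.0053, 0.1544]
eef_rot: [2.061, 2.369, 0.0]
contact_force: [2.0, -5.3, 1.4]
width: 0.007
grip_force: 2.8
```

```bash
cat > upd.py <<'E'
import sys
from est import *; from rig import bot
def upd(off,yaw,thg):
    s=bot.read_state();p=s["ee_pos"];z=np.load("p0.npz");R=z["R"];pc=z["p"]+R@np.array(off)/1e3
    Rc=R@Ro.from_euler("z",yaw,degrees=True).as_matrix();K=json.load(open("K.json"));t=s["time_s"]
    print(t,"cmd-meas mm",((pc-p)@Rc*1e3).round(1));K.append([t,*map(float,p)]);L=K+[[t+.01,*map(float,p)]]
    for G in(1.2,1.45,1.75):r=sim(G,L)[-1];print(G,r)
    print("F",(s["contact_force"]@frame(thg)).round(2),comp(p,thg))
    np.savez("p0.npz",p=pc,R=Rc);json.dump(K,open("K.json","w"));return sim(1.45,L)[-1],pc,Rc
E
python3 - <<'E'
from upd import *
r,pc,Rc=upd([60,15.5,-4.5],-11.5,.165)
plan(r[1],r[2],.0275,.5,pc,Rc,n=12,g=1.45,lag=.02)
E
```

```text
12.35 cmd-meas mm [ 0.9  0.3 -0.1]
1.2 (12.35, 0.173, 0.027)
1.45 (12.35, 0.175, 0.0267)
1.75 (12.35, 0.176, 0.0264)
F [ 1.53 -5.55  0.85] (np.float64(0.029352580370931775), array([ 0.27535345, -0.09564742,  0.02795389]))
offset [[6.0, 2.5, -0.5], [11.5, 4.5, -0.5], [17.0, 6.0, -0.5], [23.0, 8.0, -1.0], [29.0, 9.5, -1.0], [35.0, 11.0, -1.0], [41.0, 12.0, -1.0], [47.0, 13.5, -1.0], [53.5, 14.5, -1.0], [60.0, 15.5, -1.0], [66.5, 16.5, -1.0], [73.5, 17.5, -1.0]]
yaw [-1.5, -2.5, -3.5, -5.0, -6.0, -7.0, -8.5, -9.5, -10.5, -12.0, -13.0, -14.5]
th [0.199, 0.218, 0.238, 0.258, 0.278, 0.299, 0.32, 0.342, 0.364, 0.386, 0.408, 0.431]
s [0.0269, 0.027, 0.0271, 0.0273, 0.0274, 0.0275, 0.0275, 0.0275, 0.0275, 0.0275, 0.0275, 0.0275]
```

Emit:
servo_tool --hand '[0,0,0,0,0,0,0,0,0,0,0,0]' --pt "6 2 -0.5" --pt "11.5 4 -0.5" --pt "17 6 -0.5" --pt "23 8 -1" --pt "29 9.5 -1" --pt "35 11 -1" --pt "41 12 -1" --pt "47 13.5 -1" --pt "53.5 14.5 -1" --pt "60 15.5 -1" --pt "66.5 16.5 -1" --pt "73.5 17.5 -1" --yaw '[-1.5,-2.5,-3.5,-5,-6,-7,-8.5,-9.5,-10.5,-12,-13,-14.5]'

```text
time_s: 13.35
ee_pos: [0.637, 0.07, 0.1554]
eef_rot: [1.745, 2.61, 0.0]
contact_force: [0.5, -5.1, 0.1]
width: 0.002
grip_force: 2.6
```

Run:
```python
from upd import *
r,pc,Rc=upd([73.5,17.5,-1],-14.5,.43)
plan(r[1],r[2],.0265,.3,pc,Rc,n=8,g=1.45,lag=.02)
```

```text
13.35 cmd-meas mm [0.8 0.3 0. ]
1.2 (13.35, 0.428, 0.0278)
1.45 (13.35, 0.433, 0.0263)
1.75 (13.35, 0.439, 0.0246)
F [-1.51 -4.91 -0.07] (np.float64(0.027163669981360092), array([ 0.2750837 , -0.09783633,  0.02813197]))
offset [[7.0, 2.5, 0.0], [13.5, 5.0, 0.5], [20.0, 7.0, 0.5], [27.0, 9.0, 1.0], [33.5, 10.5, 1.5], [40.5, 12.0, 2.0], [48.0, 13.5, 2.0], [55.0, 15.0, 2.5]]
yaw [-1.5, -3.0, -4.5, -5.5, -7.0, -8.5, -9.5, -11.0]
th [0.461, 0.484, 0.507, 0.531, 0.555, 0.579, 0.604, 0.629]
s [0.0264, 0.0264, 0.0265, 0.0265, 0.0265, 0.0265, 0.0265, 0.0265]
```

Emit:
servo_tool --hand '[0,0,0,0,0,0,0,0,0,0,0,0]' --pt "7 2.5 0" --pt "13.5 5 0.5" --pt "20 7 0.5" --pt "26.5 9 1" --pt "31 10 1" --pt "33 10.5 1" --pt "33 10.5 1" --pt "33 10.5 1" --pt "33 10.5 1" --pt "33 10.5 1" --pt "33 10.5 1" --pt "33 10.5 1" --yaw '[-1.5,-3,-4.5,-5.5,-6.5,-7,-7,-7,-7,-7,-7,-7]'

```text
time_s: 14.35
ee_pos: [0.6328, 0.1052, 0.1537]
eef_rot: [-1.583, -2.712, 0.001]
contact_force: [-0.3, -0.3, -0.6]
width: 0.007
grip_force: 0.0
```

Emit:
servo_tool --hand '[0,0,0,0,0,0,0,0,0,0,0,0]' --pt "-4 0 0" --pt "-10 0 0" --pt "-18 0 0" --pt "-26 0 0" --pt "-34 0 0" --pt "-40 0 -10" --pt "-40 0 -30" --pt "-40 0 -55" --pt "-40 0 -80" --pt "-40 0 -105" --pt "-40 0 -120" --pt "-40 0 -120" --yaw '[0,0,0,0,0,0,0,0,0,0,0,0]'

```text
time_s: 15.35
ee_pos: [0.6548, 0.0694, 0.279]
eef_rot: [1.582, 2.709, 0.006]
contact_force: [0.4, 0.5, -1.4]
width: 0.009
grip_force: 0.0
```

Run:
```python
from go import *
for i in range(10):cams.camera("top")
c=cams.camera("top");d=cams.camera("scene");s=bot.read_state();print(s["ee_pos"],s["contact_force"],s["time_s"],theta(d))
cv2.imwrite("pics/end.png",np.vstack([c["frame"][130:310,100:450,::-1],d["frame"][150:290,100:450,::-1]]))
```

```text
[0.65293462 0.07027107 0.27379004] [ 0.27234395 -0.11190238 -0.40016902] 15.95 (np.float64(0.7568556575553305), np.float64(0.24456754732340263), [310, 200, 38, 16, 481])
```

View pics/end.png

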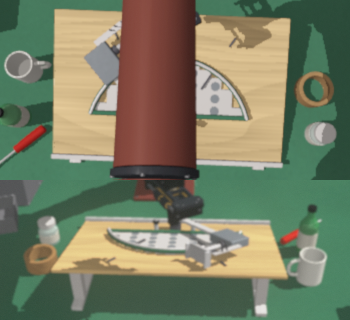

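The carriage appears home on the left with the fingers clear above it, and nothing else has moved. I'll confirm that it has stopped, then hand in.

Run:
```python
from go import *
for j in range(3):
    for i in range(7):cams.camera("top")
    print(theta(cams.camera("scene"))[:2],bot.read_state()["time_s"])
```

```text
(np.float64(0.7560019734633042), np.float64(0.24448851226805235)) 16.35
(np.float64(0.7562019172345046), np.float64(0.2443754934878968)) 16.75
(np.float64(0.754625761153037), np.float64(0.24398348679496046)) 17.15
```

```bash
python3 -c "
from rig import bot
print(bot.sign_off())"
```

```text
the job is handed in; nothing more can be done
None
```

I handed the job in with the carriage stopped at its far stop, the fingers clear of it and the other things where they stood; by force readings and the motion model the gauge stayed between the pins from bar to bar, though I could not read the pointer itself and one noisy force reading touched 35 mm.

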